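# Hang the green utensil pot in the gap on the rail

### The arm

A 6-joint arm with a two-finger parallel gripper is mounted at the origin on a cart in front of the work surface, level with it; the furniture and walls round the work are solid. World frame = base frame: x ahead of the robot, y to its left, z up, the work surface at z = 0. Lengths are in m, angles in rad, forces in N, time in s.
With the tool pointing down it reaches from about 0.35 to 0.85 m from the base axis. Payload 8.1 kg.
Tool frame: the origin (TCP) lies at the centre of the arm's flange, where the gripper is bolted on; the fingertips stand 186 mm ahead of it and the grasp point (between the pads) lies 167 mm ahead of it; z points along the fingers, y is the direction in which the jaws open and shut (so a half turn about z gives the same grasp; the last joint's range is limited). The gripper opens to 93 mm and grips with 3 to 60 N. Pads are 15 mm wide; open, the fingers measure 128 mm over their backs; the gripper's body (75 mm by 188 mm) begins 65 mm behind the grasp point.
Start: joints at [1.055, 0.13, 1.488, -0, 1.523, -0.085], TCP at [0.251, 0.545, 0.405] pointing down, gripper open.
Joint ranges: [-2.96, 2.96], [-0.89, 2.26], [0.02, 2.5], [-1.34, 4.48], [0, 2.73], [-2.66, 2.66]. Speed limits (rad/s): [2.39, 2.39, 2.79, 3.14, 3.14, 3.14].

### API

Orientations are given as a rotation vector (axis times angle).
In Python, from plant import robot, viewer, order gives the robot as it stands.
- The arm moves only by the tool apply_moves, never from a script. Its argument "deltas" is a list of rows, each a list of 3 entries, a list of its own where there are three numbers: the finger opening in mm, from 0 to 93, then the shift along the tool's x, y, z in mm, then the turn about the tool's z in rad. In form: [[grip, [dx, dy, dz], yaw], ...]. A call has 1 to 5 rows; each row shifts and turns the commanded pose from where the row before left it, along the tool's axes as they then stand; what a row does not reach is not made up. A row lasts 1/8 s, in which the tool goes at most 62.5 mm and 10.7 degrees, less where a joint would pass 70% of its speed; a pose out of reach is approached as far as the arm can. A call is refused whole if a number of a shift passes 62.5 or a number of a turn 0.188, either way. A call with a gripper value outside its range is refused whole. The fingers move at their own pace and stop on an object; "grip_force" is the grip in N (left out, the last holds). Time passes only in rows, so rows that do not move let the fingers close. It gives the time, the measured TCP pose, the force and the opening at its end, in the units of the state.
- robot.read_state(): the state, without advancing time (a new reading comes with each control period).
- viewer.read_camera(name): name is "scene" or "top" or "wrist"; returns the picture (400x640x3 uint8, blue, green, red); there is no depth.
- viewer.get_calibration(name): a dict with "fx", "fy", "cx", "cy" (pixels), "distortion" ([k1, k2, p1, p2, k3] as OpenCV has them; the pictures are not rectified), "R" (3x3) and "t" (3): a world point X has camera coordinates R X + t. Camera axes: x right, y down, z forward; pixel columns grow to the right and rows downward; lengths in m; the calibration is good to about 2 mm. A picture is of the moment at which its call begins: read the wrist's pose just before it. get_calibration takes no time and is no camera call; for the wrist camera it gives the pose at the moment of the call.
- order.close_job(): hands the job in, once; it reports no verdict.
The state is a dict: "t": time; "q": joint angles; "dq": joint speeds; "joint_torque": joint torques, N m; "tool_pos": TCP position; "orientation": TCP orientation; "force": force on the tool from outside, world axes, zero at the start; "wrist_torque": the same for the moment, N m; "opening": finger opening in m.
Only numpy, scipy, OpenCV 4.12 (cv2) and the standard library are available. Lean on these libraries where they do the work, as an engineer would, in place of code of your own. Each camera call takes 0.05 s, during which the arm holds its last target. There are 200 camera calls.

### The job

Pick up the green hook-on pot by its knob and hang it on the top rail of the little steel stand, lowering it from above into the gap between the two white pots so that its hook sits fully over the rail. Leave it hanging there upright and let go, and leave the two white pots hanging where they are.

Things in the scene. Friction and masses are not known exactly. Their poses are not given: they have to be found in the camera images.
- green_knob (a point): Centre of the green pot's grip knob, 18 (x) x 26 (y) x 32 mm, grip across x. Axes: z up, +x from cup to hook. From this point: round cup, 51 mm across, axis at x -35, foot 126 mm below; strap 24 mm wide up its back, back face x -8; hook open downward, x -8 to +22, roof sloping from 34 mm below at the strap to 45 at the lip, lip end 69 below. On the worktop; 90 to 180 g. Not the blue twin.
- rail_mid (a point): Mid-axis of the top rail: level bar 8 mm thick, 236 mm long, 113 mm above the worktop, fixed. y along it, z up; cups hang on its -x side (near the robot), pot x along this x. A lower bar, front face at x -8, 63 mm below, is behind the straps. Lowered with the knob centre at x -7 mm a pot has 7 to 11 mm to spare each way in x; hung, its knob is 44 mm above this axis, leaning some 6 degrees.
- left_hook (a point): Where the hook of the white pot left of the gap (greater y along the rail) sits on the rail: the middle of the underside of its sloping roof. Loose pot, same size and axes as the green one but no knob: rim 51 mm across, centred on this point in y, hook 24 mm wide, nothing more than 10 mm above this point.
- right_hook (a point): The same point of the white pot right of the gap (smaller y along the rail). The hooks are 126 to 156 mm apart, so the gap between the rims is 75 to 105 mm wide.

How it is judged:
On the way:
1. the green pot is lifted clear of the worktop (height (world z) of green_knob above 0.17 m), for 0.2 s.
At the end, for the whole second after the job is handed in: Green pot hooked on the top rail between the white pots (knob centre 30 to 60 mm above the rail axis, 35 mm in front to 12 mm behind it, 45 mm or more along the rail from each white hook), upright within 20 degrees; both white hooks within 25 mm of where they started (z of green_knob in the frame of rail_mid between 0.03 and 0.06 m and x of green_knob in the frame of rail_mid between -0.035 and 0.012 m and y of green_knob in the frame of left_hook below -0.045 m and y of green_knob in the frame of right_hook above 0.045 m and angle between green_knob's own z axis and vertical below 0.35 rad and distance of each of left_hook, right_hook from where it was at the start of the episode below 0.025 m); the robot touches nothing.
It fails at once if the left white pot is knocked off or shifted by more than 30 mm (distance of left_hook from where it was at the start of the episode above 0.03 m).
It fails at once if the right white pot is knocked off or shifted by more than 30 mm (distance of right_hook from where it was at the start of the episode above 0.03 m).
It also fails if it takes over 48 s, if anything falls off the work surface, if the arm or the gripper's body presses on something with over 40 N, if the wrist force passes 120 N, or if a joint passes its speed limit or range.

## Working session

There is one attempt and no reset: what is moved stays moved. The work goes in short steps, Python scripts to look and compute and a tool call to move; the robot and the scene stay as the last step left them, time stands still between calls to the robot, and variables do not carry over. Pictures are saved under pics/ and viewed, about 8 in all and at most 12, crops included, and the job is handed in when it is done.

Besides the shell and the picture viewer there is one more tool, called by a JSON object that holds its "name" and its "arguments", one argument or row to a line. apply_moves: Moves the arm, as the interface text tells. Its arguments: {"type":"object","properties":{"deltas":{"type":"array"},"grip_force":{"type":"number"}},"required":["deltas"]}

```bash
mkdir -p pics; ls; cat > h.py <<'E'
import numpy as np, cv2
from scipy.spatial.transform import Rotation as Rn
from plant import robot, viewer, order
def snap(n,f):
    c=viewer.get_calibration(n); im=viewer.read_camera(n); cv2.imwrite('pics/'+f,im)
    np.savez('pics/'+f+'.npz',**{k:np.array(v) for k,v in c.items()}); return im,c
def load(f): return dict(np.load('pics/'+f+'.npz'))
def ray(c,uv):
    K=np.array([[c['fx'],0,c['cx']],[0,c['fy'],c['cy']],[0,0,1]],float)
    p=cv2.undistortPoints(np.array([[uv]],float),K,np.array(c['distortion'],float))[0,0]
    R=np.array(c['R']);t=np.array(c['t'])
    return -R.T@t, R.T@np.array([p[0],p[1],1])
def atz(c,uv,z):
    o,d=ray(c,uv); return o+d*(z-o[2])/d[2]
def tri(obs):
    A=np.zeros((3,3));b=np.zeros(3)
    for c,uv in obs:
        o,d=ray(c,uv);d=d/np.linalg.norm(d);P=np.eye(3)-np.outer(d,d);A+=P;b+=P@o
    X=np.linalg.solve(A,b)
    return X,[np.linalg.norm(np.cross(X-ray(c,uv)[0],ray(c,uv)[1]/np.linalg.norm(ray(c,uv)[1]))) for c,uv in obs]
def proj(c,X):
    K=np.array([[c['fx'],0,c['cx']],[0,c['fy'],c['cy']],[0,0,1]],float)
    return cv2.projectPoints(np.array(X,float).reshape(-1,1,3),cv2.Rodrigues(np.array(c['R'],float))[0],np.array(c['t'],float),K,np.array(c['distortion'],float))[0].reshape(-1,2)
E
python3 - <<'E'
from h import *
for n in('scene','top'):
    im,c=snap(n,n+'0.png'); print(n,-np.array(c['R']).T@c['t'],c['fx'])
print(robot.read_state())
E
```

```text
pics
scene [-0.09260537 -0.56886763  0.96851368] 445.1987433983759
top [ 0.38924628 -0.1052041   1.37782565] 493.19433496250093
{'t': 0.1, 'q': array([ 1.05458466e+00,  1.31072566e-01,  1.48911649e+00, -1.62781422e-05,
        1.52301525e+00, -8.53912341e-02]), 'dq': array([ 1.08355003e-03, -7.91829907e-05, -2.02723462e-03,  3.50794693e-04,
        7.39789696e-04,  1.94146282e-03]), 'joint_torque': array([ 1.31978708e-03, -5.61337996e+01, -4.93100095e+01,  7.71098142e-02,
        2.89694272e-02, -2.20357867e-05]), 'tool_pos': array([0.25045089, 0.54501388, 0.40382951]), 'orientation': array([-6.71409562e-01, -3.06853470e+00,  2.42511270e-03]), 'force': array([-0.39892452, -0.43304889,  0.37517065]), 'wrist_torque': array([ 0.03963861, -0.03427036,  0.02354004]), 'opening': 0.09311123305349708}
```

View pics/scene0.png

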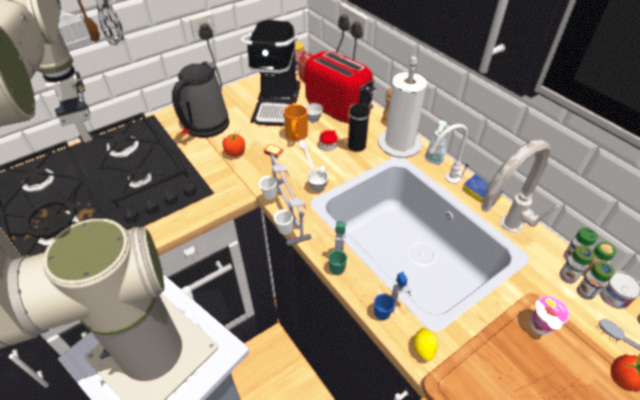

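View pics/top0.png

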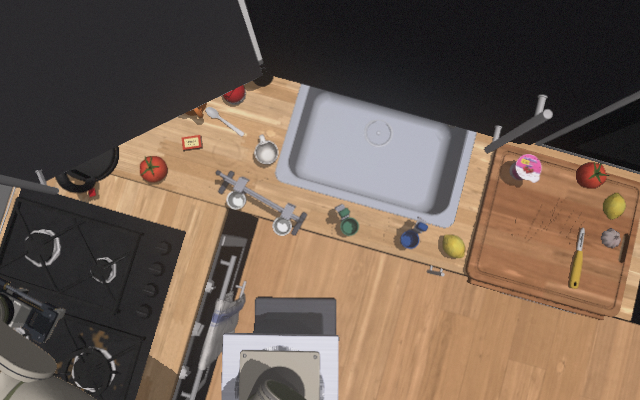

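The scene picture shows the stand around (285,205), with white cups at (268,187) and (284,222). The green pot is at (338,250) and its blue twin at (390,295). In the top picture the stand is at (260,203), white pots at (236,199) and (283,226), green at (346,220). I'll enlarge both.

```bash
python3 - <<'E'
import cv2,numpy as np
a=cv2.imread('pics/scene0.png')[145:285,245:365]; b=cv2.imread('pics/top0.png')[160:250,205:365]
A=cv2.resize(a,None,fx=4,fy=4,interpolation=3); cv2.imwrite('pics/c1.png',A)
cv2.imwrite('pics/c2.png',cv2.resize(b,None,fx=5,fy=5,interpolation=3))
E
```

```text
(no output)
```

View pics/c1.png

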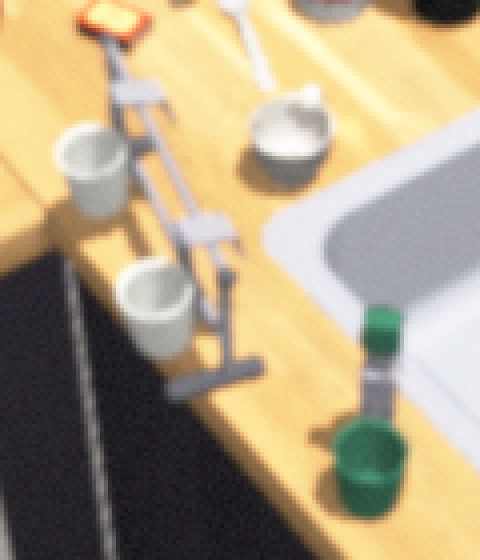

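View pics/c2.png

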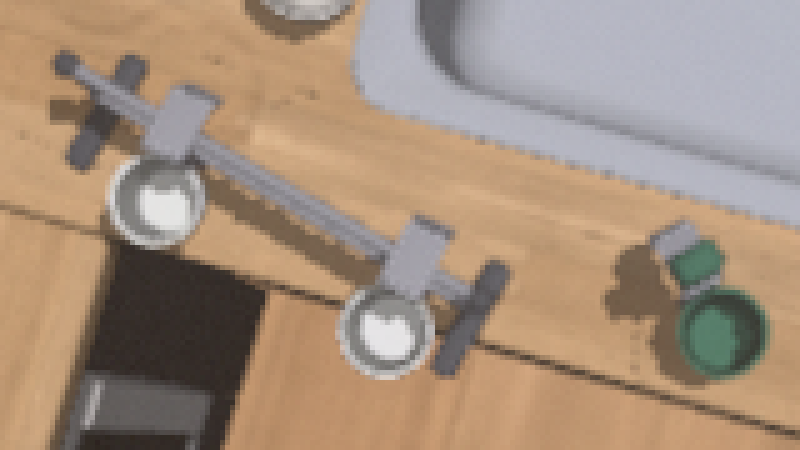

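```bash
python3 - <<'E'
from h import *
s=load('scene0.png');t=load('top0.png')
S=lambda x,y:(t_:=((x+.5)/4-.5+245,(y+.5)/4-.5+145))
T=lambda x,y:((x+.5)/5-.5+205,(y+.5)/5-.5+160)
print('knob tri',tri([(s,S(382,331)),(t,T(695,263))]))
print('knob z.126',atz(s,S(382,331),.126),atz(t,T(695,263),.126))
print('cup c z.05..', [atz(t,T(722,333),z) for z in(.05,.06)])
print('left end',tri([(s,S(110,42)),(t,T(66,63))]),atz(s,S(110,42),.113),atz(t,T(66,63),.113))
print('right end',atz(s,S(227,274),.113),atz(t,T(480,300),.113))
print('left hook', atz(s,S(137,94),.12),atz(t,T(182,122),.12))
print('right hook', atz(s,S(205,230),.12),atz(t,T(418,256),.12))
E
```

```text
knob tri (array([ 0.48271567, -0.16304717,  0.1215689 ]), [np.float64(0.00045594776683823506), np.float64(0.0004559477668382083)])
knob z.126 [ 0.48002717 -0.16549401  0.126     ] [ 0.48208672 -0.16249919  0.126     ]
cup c z.05.. [array([ 0.45019572, -0.18091729,  0.05      ]), array([ 0.4497367 , -0.18034709,  0.06      ])]
left end (array([0.58357126, 0.16525034, 0.1079045 ]), [np.float64(0.0010210078561904117), np.float64(0.001021007856190421)]) [0.58025365 0.16015278 0.113     ] [0.58207709 0.16489017 0.113     ]
right end [ 0.46359287 -0.05344565  0.113     ] [ 0.46227885 -0.05295075  0.113     ]
left hook [0.54651079 0.101421   0.12      ] [0.55115503 0.10218673 0.12      ]
right hook [ 0.47890008 -0.0215542   0.12      ] [ 0.48389295 -0.02106977  0.12      ]
```

```bash
cat >> h.py <<'E'
def tool():
    s=robot.read_state(); return s,np.array(s['tool_pos']),Rn.from_rotvec(s['orientation']).as_matrix()
def plan(gp,yaw):
    "shift (mm, tool axes after turn) and turn to bring grasp point to gp with tool y at world yaw (mod pi)"
    s,p,R=tool(); a=np.arctan2(R[1,1],R[0,1]); g=p+R[:,2]*.167
    dw=(yaw-a+np.pi/2)%np.pi-np.pi/2; turn=-dw
    R2=R@Rn.from_rotvec([0,0,turn]).as_matrix(); tgt=np.array(gp)-R2[:,2]*.167
    print('t',s['t'],'grasp',g.round(4),'jawyaw',a.round(3),'tilt',R[:,2].round(4),'q6',s['q'][5].round(3),'F',np.round(s['force'],1),'open',s['opening'])
    print('turn',turn.round(3),'then shift tool mm',(R2.T@(tgt-p)*1000).round(1),'; shift now-axes',(R.T@(tgt-p)*1000).round(1))
E
python3 - <<'E'
from h import *
plan([.482,-.163,.25],.5); print(tool()[2].round(3))
E
```

```text
t 0.1 grasp [0.2503 0.5448 0.2368] jawyaw 1.14 tilt [-8.0e-04 -1.4e-03 -1.0e+00] q6 -0.085 F [-0.4 -0.4  0.4] open 0.09311123305349708
turn 0.64 then shift tool mm [-732.2 -136.   -12.4] ; shift now-axes [-506.1 -546.4  -12.4]
[[-0.909  0.418 -0.001]
 [ 0.418  0.909 -0.001]
 [ 0.    -0.002 -1.   ]]
```

{"name": "apply_moves", "arguments": {
  "deltas": [
    [93,[0,0,-3],0.16],
    [93,[0,0,-3],0.16],
    [93,[0,0,-3],0.16],
    [93,[0,0,-3],0.16],
    [93,[-49,-9,0],0]
  ],
  "grip_force": 25
}}

```text
t: 0.72
tool_pos: [0.2655, 0.4988, 0.4157]
orientation: [-1.603, -2.701, 0.002]
force: [2.0, -0.3, 1.7]
opening: 0.0932
```

{"name": "apply_moves", "arguments": {
  "deltas": [
    [93,[-49,-9,0],0],
    [93,[-49,-9,0],0],
    [93,[-49,-9,0],0],
    [93,[-49,-9,0],0],
    [93,[-49,-9,0],0]
  ]
}}

```text
t: 1.35
tool_pos: [0.3442, 0.2597, 0.4164]
orientation: [-1.602, -2.702, 0.0]
force: [-0.3, 0.5, 0.0]
opening: 0.093
```

{"name": "apply_moves", "arguments": {
  "deltas": [
    [93,[-49,-9,0],0],
    [93,[-49,-9,0],0],
    [93,[-49,-9,0],0],
    [93,[-49,-9,0],0],
    [93,[-49,-9,0],0]
  ]
}}

```text
t: 1.98
tool_pos: [0.4221, 0.0231, 0.4165]
orientation: [-1.603, -2.702, -0.0]
force: [1.7, -0.2, 0.5]
opening: 0.0928
```

```bash
python3 - <<'E'
from h import *
plan([.482,-.163,.25],.5)
im,c=snap('wrist','w1.png'); print(-np.array(c['R']).T@c['t'],proj(c,[.482,-.163,.126]))
E
```

```text
t 1.975 grasp [0.4221 0.0231 0.2495] jawyaw 0.5 tilt [-0.e+00  1.e-04 -1.e+00] q6 -0.567 F [ 1.7 -0.2  0.5] open 0.09275663703380373
turn -0.0 then shift tool mm [-192.   -36.7   -0.5] ; shift now-axes [-192.   -36.7   -0.5]
[0.38904296 0.08273638 0.39690155] [[283.52089555 375.67289583]]
```

View pics/w1.png

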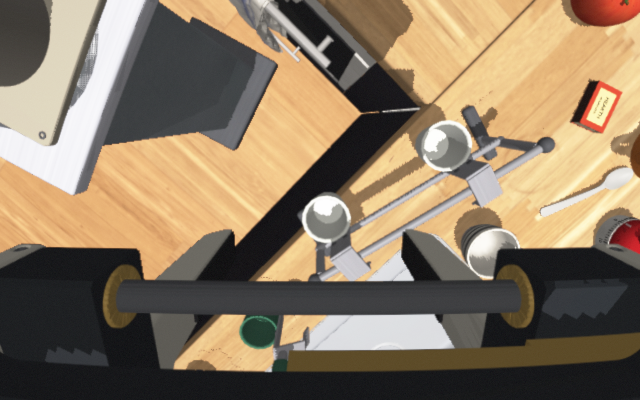

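The wrist view shows the top rail from (317,278) to (545,145), with the hook plates at about (484,185) and (351,263). The green cup is at (259,331), and its knob is hidden behind the gripper.

```bash
python3 - <<'E'
from h import *
c=load('w1.png')
a=atz(c,(317,278),.113);b=atz(c,(545,145),.113);print(a,b,np.linalg.norm(a-b),'yaw',np.arctan2(-(b-a)[0],(b-a)[1]),'mid',(a+b)/2)
for uv in((484,185),(351,263)): print(atz(c,uv,.12))
print('cup',atz(c,(259,331),.06))
E
```

```text
[ 0.46144323 -0.05240101  0.113     ] [0.58051571 0.16151312 0.113     ] 0.24482139017238005 yaw -0.5079243781912834 mid [0.52097947 0.05455605 0.113     ]
[0.54762868 0.10270772 0.12      ]
[ 0.48030879 -0.01992573  0.12      ]
cup [ 0.44719298 -0.17610677  0.06      ]
```

{"name": "apply_moves", "arguments": {
  "deltas": [
    [93,[-48,-9,0],0],
    [93,[-48,-9,0],0],
    [93,[-48,-9,0],0],
    [93,[-48,-9,0],0],
    [93,[0,0,0],0]
  ]
}}

```text
t: 2.65
tool_pos: [0.4827, -0.1635, 0.4158]
orientation: [-1.607, -2.698, 0.001]
force: [0.1, 1.1, -0.0]
opening: 0.0927
```

```bash
python3 - <<'E'
from h import *
plan([.482,-.163,.127],.5)
im,c=snap('wrist','w2.png'); print(-np.array(c['R']).T@c['t'],proj(c,[.482,-.163,.126]))
E
```

```text
t 2.65 grasp [ 0.4825 -0.1635  0.2488] jawyaw 0.496 tilt [-1.6e-03  1.0e-04 -1.0e+00] q6 -0.923 F [ 0.1  1.1 -0. ] open 0.09271104462620332
turn -0.004 then shift tool mm [  0.5  -0.  121.8] ; shift now-axes [  0.5  -0.  121.8]
[ 0.44981624 -0.103696    0.39621143] [[318.76861505 196.69281813]]
```

View pics/w2.png

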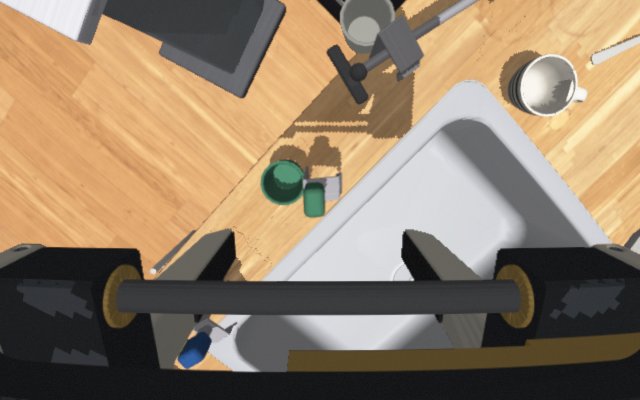

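The wrist view shows the knob at about (314,199), square to the jaws, and the cup rim at (284,182). The projected knob position was (319,197).

```bash
python3 - <<'E'
from h import *
c=load('w2.png');im=cv2.imread('pics/w2.png')[150:225,250:350]
print(c['fx'],atz(c,(314.5,199),.126), [atz(c,(284,182),z) for z in(.055,.07)])
cv2.imwrite('pics/c3.png',cv2.resize(im,None,fx=7,fy=7,interpolation=3))
E
```

```text
320.6331644158868 [ 0.47972113 -0.16658992  0.126     ] [array([ 0.44945047, -0.1821212 ,  0.055     ]), array([ 0.44946655, -0.17867355,  0.07      ])]
```

View pics/c3.png

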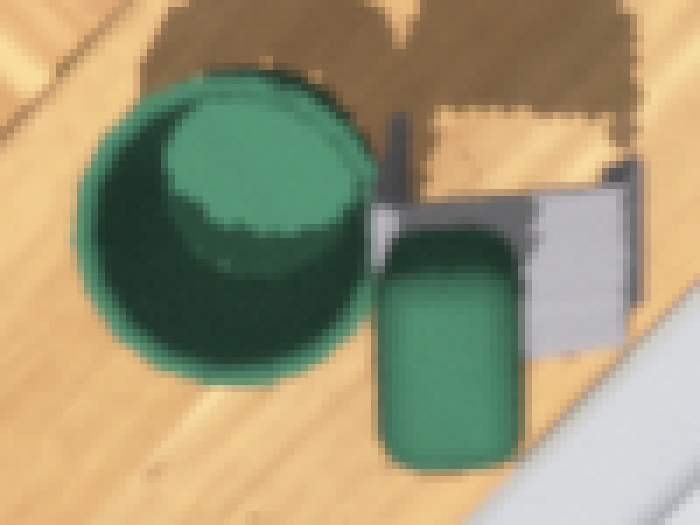

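```bash
python3 - <<'E'
from h import *
c=load('w2.png')
X=atz(c,(313.86,202.7),.142); print(X)
print(proj(c,[[.482,-.163,.142],[.481,-.1655,.142]]))
plan([X[0],X[1],.127],.5)
E
```

```text
[ 0.47897488 -0.16587912  0.142     ]
[[318.76993844 201.4185812 ]
 [316.24945122 203.44298142]]
t 2.7 grasp [ 0.4822 -0.1618  0.2489] jawyaw 0.498 tilt [-1.6e-03  9.0e-04 -1.0e+00] q6 -0.922 F [ 0.4  0.2 -0.5] open 0.0929859479079759
turn -0.002 then shift tool mm [ -2.2  -4.7 121.9] ; shift now-axes [ -2.2  -4.7 121.9]
```

{"name": "apply_moves", "arguments": {
  "deltas": [
    [93,[-2,-4,30],0],
    [93,[0,0,30],0],
    [93,[0,0,30],0],
    [93,[0,0,32],0],
    [50,[0,0,0],0]
  ]
}}

```text
t: 3.32
tool_pos: [0.4786, -0.1629, 0.292]
orientation: [-1.598, -2.698, 0.001]
force: [0.8, 0.1, 0.1]
opening: 0.0869
```

{"name": "apply_moves", "arguments": {
  "deltas": [
    [30,[0,0,0],0],
    [22,[0,0,0],0],
    [15,[0,0,0],0],
    [8,[0,0,0],0],
    [5,[0,0,0],0]
  ]
}}

```text
t: 3.95
tool_pos: [0.48, -0.1648, 0.2949]
orientation: [1.603, 2.702, -0.0]
force: [0.1, -0.7, 0.9]
opening: 0.038
```

{"name": "apply_moves", "arguments": {
  "deltas": [
    [5,[0,0,0],0],
    [5,[0,0,0],0],
    [5,[0,0,0],0],
    [5,[0,0,0],0],
    [5,[0,0,0],0]
  ]
}}

```text
t: 4.58
tool_pos: [0.4799, -0.1648, 0.2947]
orientation: [-1.603, -2.702, 0.0]
force: [-1.8, -0.9, 1.0]
opening: 0.0177
```

{"name": "apply_moves", "arguments": {
  "deltas": [
    [5,[0,0,-5],0],
    [5,[0,0,-15],0],
    [5,[0,0,-25],0],
    [5,[0,0,-30],0],
    [5,[0,0,-30],0]
  ],
  "grip_force": 30
}}

```text
t: 5.2
tool_pos: [0.48, -0.1646, 0.4018]
orientation: [1.602, 2.701, 0.001]
force: [0.2, -0.1, -2.0]
opening: 0.0176
```

{"name": "apply_moves", "arguments": {
  "deltas": [
    [5,[0,0,-30],0],
    [5,[0,0,-20],0],
    [5,[0,0,-10],0],
    [5,[0,0,0],0],
    [5,[0,0,0],0]
  ]
}}

```text
t: 5.82
tool_pos: [0.4798, -0.1647, 0.4584]
orientation: [-1.602, -2.7, 0.0]
force: [-0.3, -0.2, -1.8]
opening: 0.0182
```

```bash
python3 - <<'E'
from h import *
# rail mid-gap target
y=np.array([.486,.874]); x=np.array([.874,-.486]); h=(np.array([.5482,.1025])+np.array([.4806,-.0205]))/2
rm=np.array([.5215,.0548]); s=(h-rm)@y; g=rm+s*y-.007*x; print('gapmid on rail',h,'rail y offset',s,'target',g)
plan([*g,.29],-.507)
im,c=snap('wrist','w3.png')
E
```

```text
gapmid on rail [0.5144 0.041 ] rail y offset -0.015511800000000003 target [0.50784327 0.04464469]
t 5.825 grasp [ 0.4795 -0.1645  0.2914] jawyaw 0.5 tilt [-1.9e-03  9.0e-04 -1.0e+00] q6 -0.932 F [-0.3 -0.2 -1.8] open 0.018193651435319088
turn 1.007 then shift tool mm [196.6 -76.8   1.5] ; shift now-axes [170.  125.1   1.5]
```

View pics/w3.png

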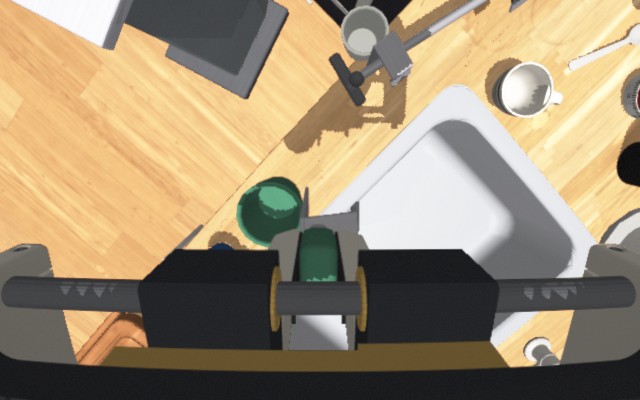

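The pot is held squarely at the knob. The right white pot is visible and undisturbed at (366,35). Next I turn the pot and carry it over the gap.

{"name": "apply_moves", "arguments": {
  "deltas": [
    [5,[0,0,0],0.1],
    [5,[0,0,0],0.15],
    [5,[0,0,0],0.15],
    [5,[0,0,0],0.15],
    [5,[0,0,0],0.15]
  ]
}}

```text
t: 6.5
tool_pos: [0.4798, -0.1647, 0.4585]
orientation: [-2.436, -1.981, 0.001]
force: [0.6, 0.1, -2.7]
opening: 0.0176
```

{"name": "apply_moves", "arguments": {
  "deltas": [
    [5,[0,0,0],0.15],
    [5,[0,0,0],0.1],
    [5,[0,0,0],0.057],
    [5,[13,-5,0],0],
    [5,[25,-10,0],0]
  ]
}}

```text
t: 7.12
tool_pos: [0.4852, -0.1237, 0.4589]
orientation: [-2.707, -1.593, 0.001]
force: [0.3, 0.0, -2.4]
opening: 0.0178
```

{"name": "apply_moves", "arguments": {
  "deltas": [
    [5,[32,-12,0],0],
    [5,[32,-12,0],0],
    [5,[32,-13,0],0],
    [5,[30,-12,0],0],
    [5,[20,-8,0],0]
  ]
}}

```text
t: 7.75
tool_pos: [0.5061, 0.0334, 0.4592]
orientation: [-2.704, -1.597, 0.001]
force: [-0.4, -0.3, -2.7]
opening: 0.0175
```

{"name": "apply_moves", "arguments": {
  "deltas": [
    [5,[12,-5,0],0],
    [5,[0,0,0],0],
    [5,[0,0,0],0],
    [5,[0,0,0],0],
    [5,[0,0,0],0]
  ]
}}

```text
t: 8.38
tool_pos: [0.5078, 0.0434, 0.4598]
orientation: [2.708, 1.592, 0.0]
force: [0.8, 0.0, -1.3]
opening: 0.0179
```

```bash
python3 - <<'E'
from h import *
plan([.5078,.0446,.156],-.507)
a,c=snap('wrist','w4.png');b,_=snap('scene','s4.png');d,_=snap('top','t4.png')
b=cv2.resize(b[120:240,245:345],None,fx=4,fy=4,interpolation=3)[:400]; d=cv2.resize(d[160:240,205:305],None,fx=4,fy=4,interpolation=3)
m=np.zeros((400,800,3),np.uint8); m[:,:400]=b[:400,:400]; m[:320,400:]=d; cv2.imwrite('pics/m4.png',m)
E
```

```text
t 8.375 grasp [0.5079 0.0434 0.2928] jawyaw -0.508 tilt [ 1.e-04 -1.e-04 -1.e+00] q6 0.493 F [ 0.8  0.  -1.3] open 0.01793163529813781
turn -0.001 then shift tool mm [  1.   -0.6 136.8] ; shift now-axes [  1.   -0.6 136.8]
```

View pics/w4.png

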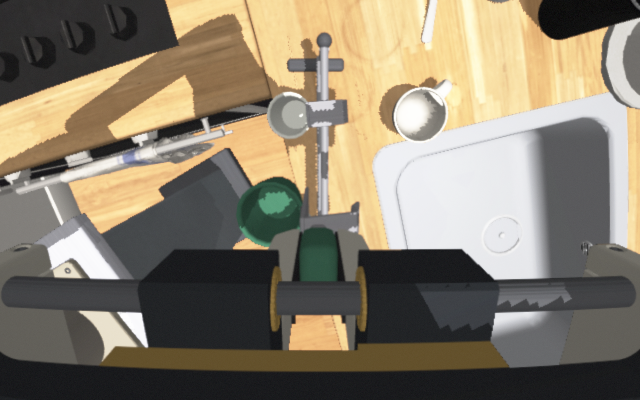

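The rail runs vertically from (324,40) to (322,185), with the left hook plate at (327,112). The held pot's hook lies over the rail line. Checking in numbers.

```bash
python3 - <<'E'
from h import *
c=load('w4.png'); s,p,R=tool(); g=p+R[:,2]*.167
for n,uv,z in(('end',(324,40),.113),('r1',(323,150),.113),('r2',(322,190),.113),('hook',(327,112),.12)):
    X=atz(c,uv,z); print(n,X.round(4),'in tool rel grasp mm',(R.T@(X-g)*1e3).round(1))
rx=np.array([.874,-.486,0]);ry=np.array([.486,.874,0])
im=cv2.imread('pics/w4.png')
print('hook of held pot roof edges proj', proj(c,[g+rx*.022+[0,0,-.045],g+rx*-.008+[0,0,-.034],g+rx*.007+[0,0,-.04]]))
cv2.imwrite('pics/c4.png',cv2.resize(im[20:260,220:380],None,fx=2.5,fy=2.5,interpolation=3))
E
```

```text
end [0.5807 0.1621 0.113 ] in tool rel grasp mm [138.9   6.1 179.8]
r1 [0.5294 0.0713 0.113 ] in tool rel grasp mm [ 34.6   5.4 179.8]
r2 [0.5084 0.0354 0.113 ] in tool rel grasp mm [ -7.    4.5 179.8]
hook [0.5508 0.1023 0.12  ] in tool rel grasp mm [ 72.    9.1 172.8]
hook of held pot roof edges proj [[351.94877981 226.65974063]
 [303.92044508 232.80167353]
 [328.56253685 229.3819555 ]]
```

View pics/c4.png

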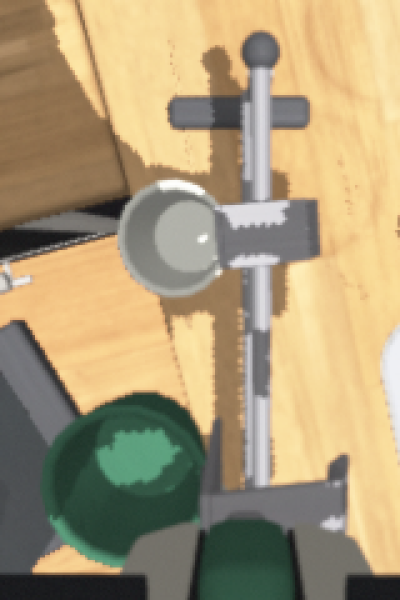

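View pics/m4.png

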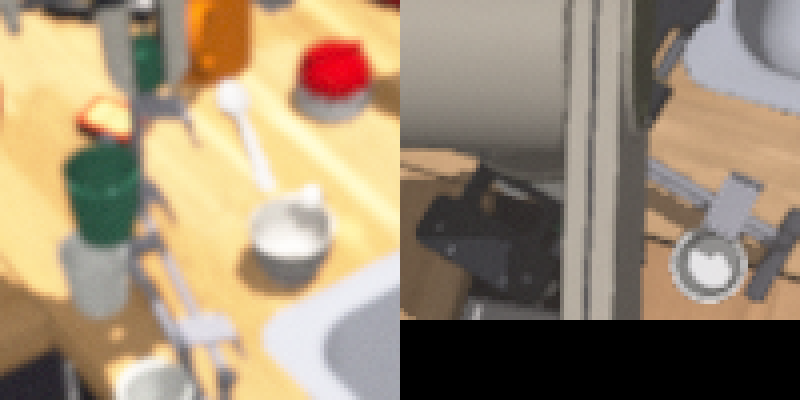

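{"name": "apply_moves", "arguments": {
  "deltas": [
    [5,[1,-1,15],0],
    [5,[0,0,25],0],
    [5,[0,0,25],0],
    [5,[0,0,20],0],
    [5,[0,0,10],0]
  ]
}}

```text
t: 9.15
tool_pos: [0.507, 0.0454, 0.3628]
orientation: [-2.706, -1.593, 0.003]
force: [-0.1, -0.6, -2.2]
opening: 0.0176
```

{"name": "apply_moves", "arguments": {
  "deltas": [
    [5,[0,0,0],0],
    [5,[0,0,6],0],
    [5,[0,0,6],0],
    [5,[0,0,6],0],
    [5,[0,0,0],0]
  ]
}}

```text
t: 9.78
tool_pos: [0.5072, 0.0454, 0.346]
orientation: [-2.707, -1.593, 0.002]
force: [0.2, 0.6, -1.3]
opening: 0.018
```

```bash
python3 - <<'E'
from h import *
plan([.5078,.0446,.156],-.507)
E
```

```text
t 9.775 grasp [0.507  0.0454 0.179 ] jawyaw -0.507 tilt [-0.0012  0.     -1.    ] q6 0.496 F [ 0.2  0.6 -1.3] open 0.01798771318867564
turn 0.0 then shift tool mm [-0.3  1.1 23. ] ; shift now-axes [-0.3  1.1 23. ]
```

No contact force with the lip already below the rail top. I continue down.

{"name": "apply_moves", "arguments": {
  "deltas": [
    [5,[0,0,5],0],
    [5,[0,0,5],0],
    [5,[0,0,5],0],
    [5,[0,0,2],0],
    [5,[0,0,0],0]
  ]
}}

```text
t: 10.4
tool_pos: [0.5074, 0.0454, 0.3295]
orientation: [-2.707, -1.593, 0.0]
force: [-0.2, 0.6, -0.5]
opening: 0.0179
```

{"name": "apply_moves", "arguments": {
  "deltas": [
    [5,[0,0,1],0],
    [5,[0,0,1],0],
    [5,[0,0,1],0],
    [5,[0,0,0],0]
  ]
}}

```text
t: 10.9
tool_pos: [0.5074, 0.0454, 0.3267]
orientation: [-2.708, -1.593, 0.0]
force: [0.4, 0.2, -1.6]
opening: 0.0178
```

{"name": "apply_moves", "arguments": {
  "deltas": [
    [5,[0,0,1],0],
    [5,[0,0,1],0],
    [5,[0,0,0],0]
  ]
}}

```text
t: 11.28
tool_pos: [0.5078, 0.0453, 0.3256]
orientation: [2.707, 1.593, 0.002]
force: [-0.8, 0.4, 4.9]
opening: 0.0177
```

{"name": "apply_moves", "arguments": {
  "deltas": [
    [5,[0,0,1],0],
    [5,[0,0,1],0],
    [5,[0,0,0],0]
  ]
}}

```text
t: 11.65
tool_pos: [0.5083, 0.0453, 0.3251]
orientation: [2.706, 1.592, 0.005]
force: [-2.5, -0.9, 12.8]
opening: 0.0178
```

Contact came at the expected height, with the roof on the rail. I back off 2 mm and open slowly.

{"name": "apply_moves", "arguments": {
  "deltas": [
    [5,[0,0,-2],0],
    [17,[0,0,0],0],
    [20,[0,0,0],0],
    [24,[0,0,0],0],
    [28,[0,0,0],0]
  ]
}}

```text
t: 12.28
tool_pos: [0.5072, 0.0454, 0.3241]
orientation: [-2.707, -1.593, 0.002]
force: [-0.2, -0.6, -0.6]
opening: 0.0272
```

{"name": "apply_moves", "arguments": {
  "deltas": [
    [34,[0,0,0],0],
    [40,[0,0,0],0],
    [46,[0,0,0],0],
    [50,[0,0,0],0],
    [50,[0,0,0],0]
  ]
}}

```text
t: 12.9
tool_pos: [0.5074, 0.0454, 0.3248]
orientation: [-2.708, -1.593, 0.0]
force: [0.2, -1.1, 0.1]
opening: 0.0498
```

{"name": "apply_moves", "arguments": {
  "deltas": [
    [50,[0,0,-10],0],
    [50,[0,0,-25],0],
    [50,[0,0,-30],0],
    [50,[0,0,-35],0],
    [50,[0,0,-30],0]
  ]
}}

```text
t: 13.52
tool_pos: [0.5074, 0.0454, 0.4571]
orientation: [2.707, 1.593, 0.002]
force: [-0.3, -0.3, -0.2]
opening: 0.0498
```

{"name": "apply_moves", "arguments": {
  "deltas": [
    [50,[-40,0,0],0],
    [50,[-50,0,0],0],
    [50,[-50,0,0],0],
    [50,[-30,0,0],0],
    [50,[0,0,0],0]
  ]
}}

```text
t: 14.15
tool_pos: [0.4242, -0.1045, 0.4557]
orientation: [2.709, 1.588, 0.001]
force: [0.4, 0.1, -0.1]
opening: 0.0502
```

```bash
python3 - <<'E'
from h import *
a,_=snap('wrist','w5.png');b,_=snap('scene','s5.png');d,_=snap('top','t5.png')
b=cv2.resize(b[135:260,245:345],None,fx=4,fy=4,interpolation=3); d=cv2.resize(d[160:260,205:305],None,fx=4,fy=4,interpolation=3)
m=np.zeros((500,800,3),np.uint8); m[:,:400]=b; m[:400,400:]=d; cv2.imwrite('pics/m5.png',m)
print(robot.read_state()['t'],robot.read_state()['force'])
E
```

```text
14.3 [-0.88522725 -0.40058562  0.43076181]
```

View pics/m5.png

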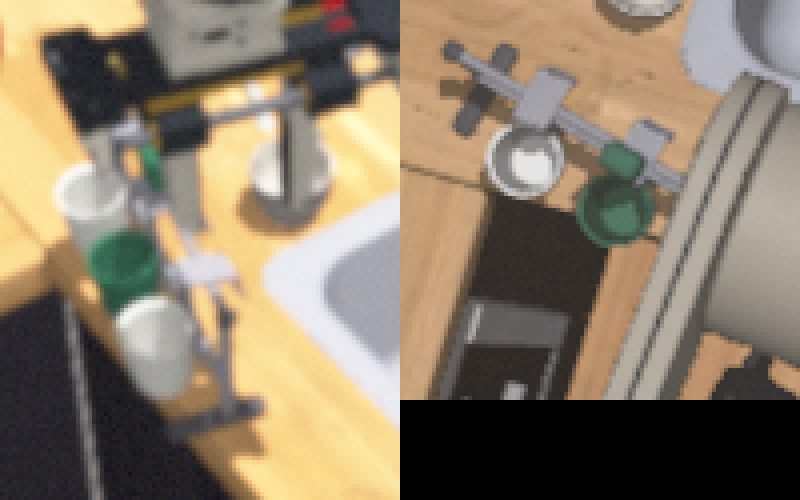

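```bash
python3 - <<'E'
from h import *
t=load('t5.png');s=load('s5.png')
uv=(622-400+.5)/4-.5+205,(158+.5)/4-.5+160; us=((152+.5)/4-.5+245,(165+.5)/4-.5+135)
K=atz(t,uv,.157); print(K,tri([(t,uv),(s,us)]))
rm=np.array([.5215,.0548]);x=np.array([.874,-.486]);y=np.array([.486,.874])
f=lambda p:(np.dot(p[:2]-rm,x),np.dot(p[:2]-rm,y)); print('knob',f(K),'L',f(np.array([.5482,.1025])),'R',f(np.array([.4806,-.0205])))
order.close_job()
E
```

```text
[0.5091421  0.04708428 0.157     ] (array([0.50906095, 0.04882792, 0.1495942 ]), [np.float64(0.001151175633437521), np.float64(0.0011511756334373776)])
knob (np.float64(-0.0070509671637237325), np.float64(-0.012749475869017469)) L (np.float64(0.00015360000000005315), np.float64(0.05466600000000002)) R (np.float64(0.000849200000000061), np.float64(-0.08568959999999998))
the job is handed in; nothing more can be done
```

I hung the green pot by its hook on the top rail between the two white pots, released it, and handed the job in at about 14.3 s of the 48 s allowed. Closing the job gives no verdict, so these are my own last checks:

- **Seating:** on the way down the pot met the rail at the expected height. The force peaked at about 13 N, so I backed off 2 mm before opening.
- **Knob position:** the last pictures put it about 7 mm in front of the rail axis. Triangulated from two views, it is about 37 mm above the axis. That is below the nominal 44 mm but inside the 30 to 60 mm limit, and the picture is coarse.
- **Spacing:** the knob is about 67 mm along the rail from the left white hook and 73 mm from the right one; 45 mm was needed.
- **White pots:** both appear where they started to within about a pixel, with the right one seen only in the scene picture because the arm hid it from above.
- **Upright:** the pot looks upright in the pictures, but I did not measure its angle.
- **Robot clear:** the gripper was raised and moved aside, and the force readings were about 1 N or less.

No check failed.

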